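Set the two race rollers at the top of the classroom ramp

ROBOT

A 6-joint arm with a two-finger parallel gripper is mounted at the origin on the work surface. World frame = base frame: x ahead of the robot, y to its left, z up, the work surface at z = 0. Lengths are in mm, angles in rad, forces in N, time in s.
With the tool pointing down it reaches from about 400 to 925 mm from the base axis. Payload 12.5 kg.
Tool frame: the origin (TCP) lies midway between the tips of the shut fingers; the grasp point (between the pads) lies 19 mm behind it (env.pinch_z is the distance from the TCP to the grasp point, in mm); z points along the fingers, y is the line along which they close (so a half turn about z gives the same grasp; the last joint's range is limited). The gripper opens to 95 mm and grips with 3 to 60 N. Pads are 20 mm wide; open, the fingers measure 119 mm over their backs; the gripper's body (75 mm by 180 mm) begins 59 mm behind the grasp point.
Start: joints at [1.125, 0.491, 1.559, -0, 1.092, -0.106], TCP at [208.296, 589.287, 214.661] pointing down, gripper open.
Joint ranges: [-3.1, 3.1], [-0.84, 2.19], [0.05, 2.79], [-1.13, 4.28], [0.06, 2.93], [-2.69, 2.69]. Speed limits (rad/s): [2.22, 2.22, 2.79, 3.14, 3.14, 3.14].

INTERFACE

Orientations are given as a unit quaternion [w, x, y, z].
In Python, from rig import monitor, snapshot, camera_params, env, finder gives the robot as it stands. The module is installed in compiled form; this text tells all that it offers.
- The arm moves only by the tool carry_out, never from a script. Its argument "deltas" is a list of rows, each an object of numbers: "gripper": the closure, from -1 (fully open) to 1 (shut); "dx", "dy", "dz": the shift along the tool's x, y, z in units of 40 mm (1.0 is 40 mm); "turn": the turn about the tool's z in units of 4 degrees (1.0 is 4 degrees). A call has 1 to 10 rows; each row shifts and turns the commanded pose from where the row before left it, along the tool's axes as they then stand; what a row does not reach is not made up. A row lasts 1/12 s, in which the tool goes at most 41.7 mm and 7.16 degrees, less where a joint would pass 70% of its speed; a pose out of reach is approached as far as the arm can. A call with a number of a shift or a turn outside -1 to 1 is refused whole. A call with a gripper value outside its range is refused whole. The fingers move at their own pace and stop on an object; "squeeze" is the grip in N (left out, the last holds). Time passes only in rows, so rows that do not move let the fingers close. It gives the time, the measured TCP pose, the force, the opening and the grip force at its end, in the units of the state.
- monitor.observe(): the state, without advancing time (a new reading comes with each control period).
- snapshot(name): name is "scene" or "side" or "wrist"; returns the picture (420x560x3 uint8, blue, green, red); there is no depth.
- camera_params(name): a dict with "intrinsics" (3x3 intrinsics, pixels), "pose" (4x4, takes a point from camera to world coordinates). Camera axes: x right, y down, z forward; pixel columns grow to the right and rows downward; lengths in mm; the calibration is good to about 2 mm. The wrist camera is an equidistant fisheye: a pixel r from the principal point sees the ray r / f radians off the axis. A picture is of the moment at which its call begins: read the wrist's pose just before it. camera_params takes no time and is no camera call; for the wrist camera it gives the pose at the moment of the call.
- env.finish_job(): hands the job in; it is judged then, once.
Trained networks look in the newest picture that a camera, given by its name, has taken for a name from the list of things; names that differ only in an ending like _2 or _b are one class to them, and where a whole thing is asked for, a point or a joint stands for the part that bears it (a point fixed in the world has none). Each returns a list of dicts, best first, with "score" (0 to 1); they miss things now and then, are a little off and sometimes report something else, mostly with a low value. They report only what shows in the picture. A call takes as long as a camera call.
- finder.boxes_of(name, camera): "centre" ([x, y, z] in mm, in world coordinates, good to about 4 mm: the middle of the surface that is visible of it).
- finder.mark_of(name, camera): "centre" ([x, y, z] in mm, in world coordinates, good to about 4 mm: a listed point, or the origin of a listed thing).
The state is a dict: "time": time; "joints": joint angles; "qd": joint speeds; "joint_torque": joint torques, N m; "position": TCP position; "eef_rot": TCP orientation; "contact_force": force on the tool from outside, world axes, zero at the start; "ft_torque": the same for the moment, N m; "opening": opening from 0.0 (shut) to 1.0 (fully open); "finger_force": force on a finger pad.
Only numpy, scipy, OpenCV 4.12 (cv2) and the standard library are available. Lean on these libraries where they do the work, as an engineer would, in place of code of your own. Each camera call takes 0.05 s, during which the arm holds its last target. There are 200 camera calls.

TASK

Get the rolling race ready for the next run: push the blue solid roller and the copper pipe offcut up the ramp, each along its own lane, over the crest and into the dip against the red stop, so that both rest there and don't roll back down. Only push them with the fingers: do not lift or carry them, and leave the other things on the table where they are.

Things in the scene. Friction and masses are not known exactly. Their poses are not given: they have to be found in the camera images.
- ramp: Fixed twin-lane ramp on a 360 x 240 x 12 mm board. Origin on the table, midway between the lanes (board reaches 90 mm to +y, 150 mm to -y). x points uphill along the lanes, z up. White lanes 56 mm wide at y = +45 and -45 mm, with yellow rails 10 mm high beside them (middle rail 34 mm wide). They climb at 7 degrees from x = -155 mm to a crest at x = 85 mm, then dip to the red stop.
- crest (a point): The crest, midway between the lanes at lane surface level, 70 mm above the table; a roller's centre passes it 95 mm above the table. Beyond it the lanes dip at 10 degrees to the upright red stop (face at ramp x = 144 mm, top 101 mm above the table). A roller past the crest rolls on to the stop by itself; one short of it rolls back to the foot.
- lip (a point): Middle of the top edge of the yellow lip across the foot of both lanes, 51 mm above the table: 10 mm above the lane, 8 mm thick, from ramp x = -155 to -147 mm. It holds the rollers at the foot. Fingers can come down beyond it on the downhill side and reach over it to the rollers.
- seat_left (a point): Where the centre of a seated roller lies in the lane at +y of the ramp: ramp x = 119 mm, y = +45 mm, 89 mm above the table. Axes as the ramp's.
- seat_right (a point): The same in the other lane: ramp x = 119 mm, y = -45 mm, 89 mm above the table.
- solid_roller: Solid blue plastic roller, diameter 50 mm, 50 mm long, about 0.13 kg, lying across its lane. Origin at its centre; its y axis is the rolling axis. At the start it rests against the lip at the foot of one of the lanes (either one), its centre at ramp x = -130 mm and 69 mm above the table. Smooth and slippery (friction about 0.3), rolls freely.
- pipe_offcut: Copper pipe offcut, outer diameter 50 mm, 50 mm long, about 0.13 kg, lying across the other lane in the same way. Origin at its centre; its y axis is the rolling axis. Smooth and slippery (friction about 0.3), rolls freely.
- brass_mass: Bystander: knobbed brass balance mass, 28 mm across, 42 mm high, standing on the base board at the -y side of the ramp. Origin under its centre.
- peg_a: Bystander: wooden clothes peg, 72 x 13 x 10 mm, lying on the base board at the -y side of the ramp. Origin under its centre.
- peg_b: Bystander: wooden clothes peg, 72 x 13 x 10 mm, lying on the 18 mm thick cutting board at the right of the table. Origin under its centre.
- syringe: Bystander: small plastic syringe, 130 mm long, 14 mm thick, lying on the cutting board. Origin under its barrel.
- jug: Bystander: glass jug with handle, 120 mm across, 125 mm high, at the far left. Origin under its centre.
- black_mug: Bystander: black mug, 80 mm across, 95 mm high, at the left. Origin under its centre.
- filter_bowl: Bystander: white bowl, 90 mm across, 45 mm high, at the near right. Origin under its centre.

How it is judged (in metres and radians):
At the end, for the whole second after the job is handed in: Both rollers lie still (under 20 mm/s) in the dips against the red stop, each centre within 8 mm of its lane's seat point ((distance between solid_roller and seat_left below 0.008 m or distance between solid_roller and seat_right below 0.008 m) and linear speed of each of solid_roller, pipe_offcut below 0.02 m/s and (distance between pipe_offcut and seat_left below 0.008 m or distance between pipe_offcut and seat_right below 0.008 m)); the robot touches nothing.
It fails at once if a roller is lifted or carried (its centre more than about 20 mm above the height at which it rolls along the lane), or falls or tips out of its lane (z of any of solid_roller, pipe_offcut in the frame of ramp above 0.115 m or z of any of solid_roller, pipe_offcut in the frame of ramp below 0.055 m or angle between any of solid_roller, pipe_offcut's own y axis and vertical below 1.2 rad or (x of solid_roller in the frame of ramp below -0.07 m and z of solid_roller in the frame of ramp above 0.094 m) or (x of solid_roller in the frame of ramp below 0 m and z of solid_roller in the frame of ramp above 0.103 m) or (x of pipe_offcut in the frame of ramp below -0.07 m and z of pipe_offcut in the frame of ramp above 0.094 m) or (x of pipe_offcut in the frame of ramp below 0 m and z of pipe_offcut in the frame of ramp above 0.103 m)).
It fails at once if another thing on the table is shifted by more than 25 mm (distance of any of brass_mass, peg_a, peg_b, syringe, jug, black_mug, filter_bowl from where it was at the start of the episode above 0.025 m).
It also fails if it takes over 54 s, if anything falls off the work surface, if the arm or the gripper's body presses on something with over 40 N, if the wrist force passes 120 N, or if a joint passes its speed limit or range.

## Working session

There is one attempt and no reset: what is moved stays moved. The work goes in short steps, Python scripts to look and compute and a tool call to move; the robot and the scene stay as the last step left them, time stands still between calls to the robot, and variables do not carry over. Pictures are saved under pics/ and viewed, at most 10 in all, crops included, and the job is handed in when it is done.

Besides the shell and the picture viewer there is one more tool, called after "Call:" in YAML: its name, and indented under it one key for each argument. carry_out: Moves the arm, as the interface text tells. Shifts and turns lie within -1 to 1; 1 stands for 40 mm of shift or 4 degrees of turn. Its arguments: {"type":"object","properties":{"deltas":{"type":"array"},"squeeze":{"type":"number"}},"required":["deltas"]}

```bash
mkdir -p pics
python3 - <<'E'
from rig import monitor, snapshot, camera_params, env, finder
import cv2
s=monitor.observe();print(s['time'],s['position'],s['eef_rot'],s['opening'],env.pinch_z)
for c in ['scene','side']:
    cv2.imwrite(f'pics/{c}0.png',snapshot(c))
    for n in ['ramp','crest','lip','seat_left','seat_right','solid_roller','pipe_offcut']:
        r=finder.mark_of(n,c)
        print(c,n,[( [round(v) for v in q['centre']],round(q['score'],2)) for q in r[:2]])
E
```

```text
0.0 [208.19337378 589.04628066 214.06445741] [-1.45031759e-04  1.69086496e-01  9.85601060e-01 -5.34269795e-04] 0.9985163744983876 18.8
scene ramp [([545, -67, -3], 0.85)]
scene crest [([567, 12, 70], 0.8)]
scene lip [([498, -212, 52], 0.76), ([369, 391, 2], 0.72)]
scene seat_left [([621, 32, 87], 0.7), ([534, 64, 89], 0.66)]
scene seat_right [([622, 34, 92], 0.61)]
scene solid_roller [([456, -176, 67], 0.92)]
scene pipe_offcut []
side ramp [([542, -68, 0], 0.66), ([498, -209, 53], 0.44)]
side crest [([571, 14, 68], 0.76), ([696, -2, 9], 0.66)]
side lip [([541, -69, 1], 0.66), ([499, -209, 52], 0.6)]
side seat_left [([532, 62, 91], 0.84), ([645, -174, 16], 0.73)]
side seat_right [([622, 37, 87], 0.57), ([696, -1, 8], 0.17)]
side solid_roller [([459, -176, 66], 0.76)]
side pipe_offcut [([547, -208, 72], 0.65)]
```

View pics/scene0.png

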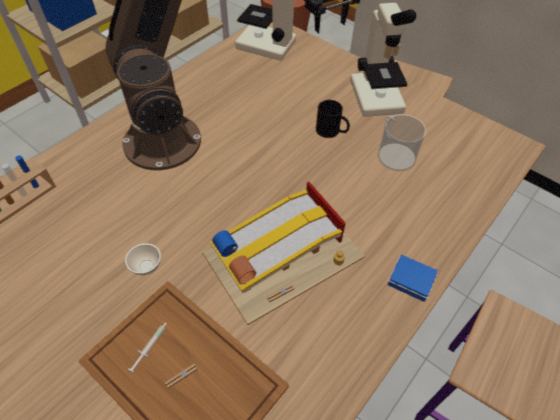

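View pics/side0.png

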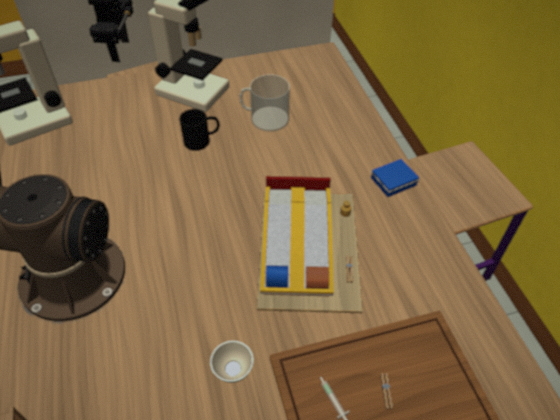

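The blue roller is at the foot of the +y lane (scene pixel ~225,243) and the copper pipe is in the -y lane (~243,268). The tool's y axis already points roughly uphill. I'll push with shut fingers, using the back of one finger.

```bash
cat > h.py <<'E'
from rig import monitor, snapshot, camera_params, env, finder
import numpy as np
from scipy.spatial.transform import Rotation as R
L=np.array([[0,0],[0,0],[85,0],[85,0],[-151,0],[-151,0],[119,45],[119,45],[119,-45],[119,-45],[-130,45],[-130,45],[-130,-45]],float)
W=np.array([[545,-67],[542,-68],[567,12],[571,14],[498,-212],[499,-209],[534,64],[532,62],[621,32],[622,36],[456,-176],[459,-176],[547,-208]],float)
rot,_=R.align_vectors(np.c_[W-W.mean(0),0*W[:,0]],np.c_[L-L.mean(0),0*L[:,0]])
yaw=rot.as_euler('zyx')[0]; M=rot.as_matrix()[:2,:2]; O=W.mean(0)-M@L.mean(0)
def ramp(): # TCP in ramp coords
    p=np.array(monitor.observe()['position']); return np.r_[M.T@(p[:2]-O),p[2]]
def tool():
    w,x,y,z=monitor.observe()['eef_rot']; return R.from_quat([x,y,z,w]).as_matrix()
def go(*t): # tool-unit deltas to successive ramp targets
    cur=np.array(monitor.observe()['position']);T=tool()
    print('ramp now',ramp().round(1),'yaw err deg',np.degrees(yaw-np.arctan2(T[1,1],T[0,1])).round(2))
    for a in t:
        w=np.r_[O+M@np.array(a[:2]),a[2]]; print(a,w.round(),'units',(T.T@(w-cur)/40).round(2)); cur=w
E
python3 - <<'E'
from h import *
print(O,np.degrees(yaw)); print((W-O-L@M.T).round(1).tolist())
go((210,0,215),(0,20,215),(-190,45,200),(-190,45,59))
E
```

```text
[542.28812288 -66.58869642] 72.50780247198702
[[2.7, -0.4], [-0.3, -1.4], [-0.8, -2.5], [3.2, -0.5], [1.1, -1.4], [2.1, 1.6], [-1.1, 3.6], [-3.1, 1.6], [0.0, -1.4], [1.0, 2.6], [-4.3, 1.1], [-1.3, 1.1], [0.9, -3.9]]
ramp now [525.1 515.7 214.7] yaw err deg 1.98
(210, 0, 215) [605. 134. 215.] units [-1.316e+01 -7.430e+00 -1.000e-02]
(0, 20, 215) [523. -61. 215.] units [ 0.32 -5.26 -0.  ]
(-190, 45, 200) [ 442. -234.  200.] units [ 0.46 -4.77  0.37]
(-190, 45, 59) [ 442. -234.   59.] units [ 0.   -0.    3.52]
```

Call:
carry_out:
  deltas:
    - {"gripper":1,"dx":-0.82,"dy":-0.46,"turn":-0.5}
    - {"gripper":1,"dx":-0.82,"dy":-0.46}
    - {"gripper":1,"dx":-0.82,"dy":-0.46}
    - {"gripper":1,"dx":-0.82,"dy":-0.46}
    - {"gripper":1,"dx":-0.82,"dy":-0.46}
    - {"gripper":1,"dx":-0.82,"dy":-0.46}
    - {"gripper":1,"dx":-0.82,"dy":-0.46}
    - {"gripper":1,"dx":-0.82,"dy":-0.46}
    - {"gripper":1,"dx":-0.82,"dy":-0.46}
    - {"gripper":1,"dx":-0.82,"dy":-0.46}
  squeeze: 5

```text
invalid input at $.deltas[0]: expected keys gripper, dx, dy, dz, turn
```

Call:
carry_out:
  deltas:
    - {"gripper":1,"dx":-0.82,"dy":-0.46}
    - {"gripper":1,"dx":-0.82,"dy":-0.46}
    - {"gripper":1,"dx":-0.82,"dy":-0.46}
    - {"gripper":1,"dx":-0.82,"dy":-0.46}
    - {"gripper":1,"dx":-0.82,"dy":-0.46}
    - {"gripper":1,"dx":-0.4,"dy":-0.8}
    - {"gripper":1,"dy":-0.8}
    - {"gripper":1,"dy":-0.8}
    - {"gripper":1,"dy":-0.8}
    - {"gripper":1,"dy":-0.8}

```text
invalid input at $.deltas[0]: expected keys gripper, dx, dy, dz, turn
```

Run:
```python
from h import *
print(monitor.observe()['time'],monitor.observe()['opening']);go((-190,45,150),(-190,45,59))
```

```text
0.8 1.001139473202791
ramp now [525.1 515.7 214.7] yaw err deg 1.98
(-190, 45, 150) [ 442. -234.  150.] units [-12.38 -17.46   1.62]
(-190, 45, 59) [ 442. -234.   59.] units [ 0.   -0.    2.27]
```

All five keys are needed in every row.

Call:
carry_out:
  deltas:
    - {"gripper":1,"dx":-0.82,"dy":-0.46,"dz":0,"turn":-0.5}
    - {"gripper":1,"dx":-0.82,"dy":-0.46,"dz":0,"turn":0}
    - {"gripper":1,"dx":-0.82,"dy":-0.46,"dz":0,"turn":0}
    - {"gripper":1,"dx":-0.82,"dy":-0.46,"dz":0,"turn":0}
    - {"gripper":1,"dx":-0.82,"dy":-0.46,"dz":0,"turn":0}
    - {"gripper":1,"dx":-0.82,"dy":-0.46,"dz":0,"turn":0}
    - {"gripper":1,"dx":-0.82,"dy":-0.46,"dz":0,"turn":0}
    - {"gripper":1,"dx":-0.82,"dy":-0.46,"dz":0,"turn":0}
    - {"gripper":1,"dx":-0.82,"dy":-0.46,"dz":0,"turn":0}
    - {"gripper":1,"dx":-0.82,"dy":-0.46,"dz":0,"turn":0}
  squeeze: 5

```text
time: 1.63
position: [466.0, 312.9, 214.9]
eef_rot: [0.0, 0.152, 0.988, 0.0]
contact_force: [0.2, 1.0, 0.2]
opening: 0.353
finger_force: 0.0
```

Call:
carry_out:
  deltas:
    - {"gripper":1,"dx":-0.82,"dy":-0.46,"dz":0,"turn":0}
    - {"gripper":1,"dx":-0.82,"dy":-0.46,"dz":0,"turn":0}
    - {"gripper":1,"dx":-0.82,"dy":-0.46,"dz":0,"turn":0}
    - {"gripper":1,"dx":-0.82,"dy":-0.46,"dz":0,"turn":0}
    - {"gripper":1,"dx":-0.82,"dy":-0.46,"dz":0,"turn":0}
    - {"gripper":1,"dx":-0.4,"dy":-0.8,"dz":0,"turn":0}
    - {"gripper":1,"dx":0,"dy":-0.8,"dz":0,"turn":0}
    - {"gripper":1,"dx":0,"dy":-0.8,"dz":0,"turn":0}
    - {"gripper":1,"dx":0,"dy":-0.8,"dz":0,"turn":0}
    - {"gripper":1,"dx":0,"dy":-0.8,"dz":0,"turn":0}

```text
time: 2.47
position: [560.4, 18.6, 214.6]
eef_rot: [0.0, 0.152, 0.988, 0.0]
contact_force: [0.9, -1.0, -0.1]
opening: 0.002
finger_force: 0.0
```

Run:
```python
from h import *
print(monitor.observe()['time'],monitor.observe()['opening']);go((-190,45,150),(-190,45,59))
```

```text
2.4667 0.001766590127448844
ramp now [ 86.7   8.3 214.6] yaw err deg -0.02
(-190, 45, 150) [ 442. -234.  150.] units [ 0.92 -6.92  1.61]
(-190, 45, 59) [ 442. -234.   59.] units [ 0.   -0.    2.27]
```

Call:
carry_out:
  deltas:
    - {"gripper":1,"dx":0.1,"dy":-0.8,"dz":0,"turn":0}
    - {"gripper":1,"dx":0.1,"dy":-0.8,"dz":0,"turn":0}
    - {"gripper":1,"dx":0.1,"dy":-0.8,"dz":0,"turn":0}
    - {"gripper":1,"dx":0.1,"dy":-0.8,"dz":0,"turn":0}
    - {"gripper":1,"dx":0.1,"dy":-0.8,"dz":0,"turn":0}
    - {"gripper":1,"dx":0.1,"dy":-0.8,"dz":0,"turn":0}
    - {"gripper":1,"dx":0.1,"dy":-0.8,"dz":0.2,"turn":0}
    - {"gripper":1,"dx":0.1,"dy":-0.8,"dz":0.4,"turn":0}
    - {"gripper":1,"dx":0.1,"dy":-0.5,"dz":0.5,"turn":0}
    - {"gripper":1,"dx":0,"dy":0,"dz":0.5,"turn":0}

```text
time: 3.3
position: [442.6, -235.4, 150.3]
eef_rot: [0.001, 0.153, 0.988, -0.001]
contact_force: [-0.1, 0.1, 0.2]
opening: 0.006
finger_force: 0.0
```

Run:
```python
from h import *
import cv2
for c in ['wrist','side']:
    cv2.imwrite(f'pics/{c}1.png',snapshot(c))
    for n in ['lip','solid_roller','pipe_offcut']:
        for q in finder.mark_of(n,c)[:1]:
            print(c,n,np.round(M.T@(np.array(q['centre'][:2])-O)),q['centre'],q['score'])
go((-190,45,150),(-190,45,59))
```

```text
wrist lip [-149.    1.] [496.7, -208.2, 49.8] 0.7
side lip [-147.   -1.] [499.4, -206.8, 53.9] 0.78
side pipe_offcut [-130.  -44.] [544.8, -203.9, 68.8] 0.79
ramp now [-187.3   43.5  151.7] yaw err deg -0.09
(-190, 45, 150) [ 442. -234.  150.] units [ 0.04 -0.07  0.04]
(-190, 45, 59) [ 442. -234.   59.] units [0.   0.   2.27]
```

View pics/wrist1.png

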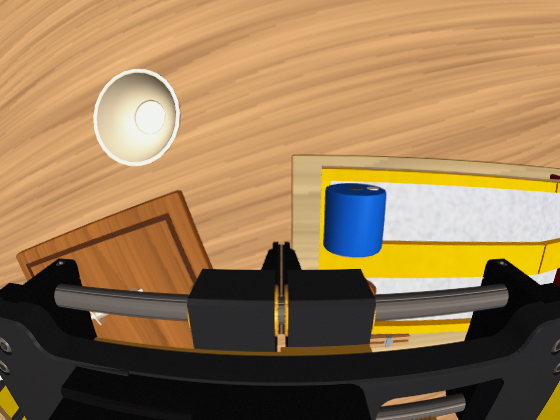

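The wrist view shows the blue roller at about (355,220), square in its lane, with the fingers (~283,250) clear on the downhill side of the lip. Next I lower the fingers.

Call:
carry_out:
  deltas:
    - {"gripper":1,"dx":0,"dy":0,"dz":0.55,"turn":0}
    - {"gripper":1,"dx":0,"dy":0,"dz":0.6,"turn":0}
    - {"gripper":1,"dx":0,"dy":0,"dz":0.6,"turn":0}
    - {"gripper":1,"dx":0,"dy":0,"dz":0.5,"turn":0}
    - {"gripper":1,"dx":0,"dy":0,"dz":0,"turn":0}

```text
time: 4.12
position: [443.1, -231.4, 58.4]
eef_rot: [-0.002, 0.152, 0.988, 0.001]
contact_force: [-0.7, 0.7, 0.0]
opening: 0.002
finger_force: 0.0
```

Run:
```python
from h import *
go((-170,45,59),(-140,45,64),(68,45,89.5))
```

```text
ramp now [-187.    45.    58.4] yaw err deg -0.06
(-170, 45, 59) [ 448. -215.   59.] units [-0.    0.43 -0.01]
(-140, 45, 64) [ 457. -187.   64.] units [-0.    0.75 -0.12]
(68, 45, 89.5) [520.  12.  90.] units [-0.    5.2  -0.63]
```

Call:
carry_out:
  deltas:
    - {"gripper":1,"dx":0,"dy":0.2,"dz":0,"turn":0}
    - {"gripper":1,"dx":0,"dy":0.2,"dz":0,"turn":0}
    - {"gripper":1,"dx":0,"dy":0.15,"dz":-0.02,"turn":0}
    - {"gripper":1,"dx":0,"dy":0.2,"dz":-0.03,"turn":0}
    - {"gripper":1,"dx":0,"dy":0.2,"dz":-0.03,"turn":0}
    - {"gripper":1,"dx":0,"dy":0.2,"dz":-0.03,"turn":0}
    - {"gripper":1,"dx":0,"dy":0.2,"dz":-0.03,"turn":0}
    - {"gripper":1,"dx":0,"dy":0.2,"dz":-0.03,"turn":0}
    - {"gripper":1,"dx":0,"dy":0.2,"dz":-0.03,"turn":0}
    - {"gripper":1,"dx":0,"dy":0.2,"dz":-0.03,"turn":0}

```text
time: 4.95
position: [467.5, -157.2, 69.9]
eef_rot: [-0.0, 0.152, 0.988, 0.0]
contact_force: [-0.4, -1.3, 0.6]
opening: 0.008
finger_force: 0.5
```

Run:
```python
from h import *
import cv2
a=snapshot('wrist');cv2.imwrite('pics/wrist2.png',a)
go((68,45,89.5))
```

```text
ramp now [-108.    44.2   70.1] yaw err deg -0.05
(68, 45, 89.5) [520.  12.  90.] units [ 0.02  4.4  -0.48]
```

View pics/wrist2.png

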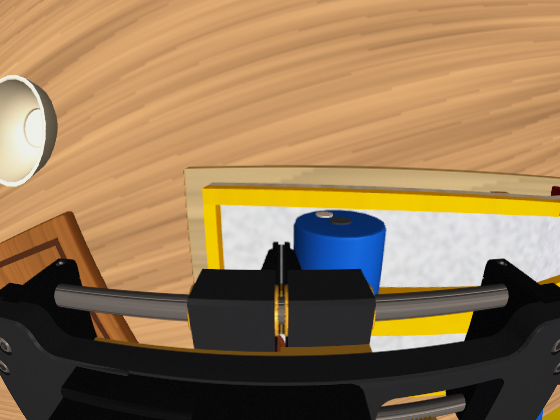

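The blue roller is past the lip and touching the finger (around (340,250)), so I keep pushing.

Call:
carry_out:
  deltas:
    - {"gripper":1,"dx":0,"dy":0.2,"dz":-0.02,"turn":0}
    - {"gripper":1,"dx":0,"dy":0.2,"dz":-0.02,"turn":0}
    - {"gripper":1,"dx":0,"dy":0.2,"dz":-0.02,"turn":0}
    - {"gripper":1,"dx":0,"dy":0.2,"dz":-0.02,"turn":0}
    - {"gripper":1,"dx":0,"dy":0.2,"dz":-0.02,"turn":0}
    - {"gripper":1,"dx":0,"dy":0.2,"dz":-0.02,"turn":0}
    - {"gripper":1,"dx":0,"dy":0.2,"dz":-0.02,"turn":0}
    - {"gripper":1,"dx":0,"dy":0.2,"dz":-0.02,"turn":0}
    - {"gripper":1,"dx":0,"dy":0.2,"dz":-0.02,"turn":0}
    - {"gripper":1,"dx":0,"dy":0.2,"dz":-0.02,"turn":0}

```text
time: 5.83
position: [491.5, -80.9, 77.9]
eef_rot: [0.0, 0.152, 0.988, 0.0]
contact_force: [0.3, 0.3, 1.3]
opening: 0.004
finger_force: 0.4
```

Call:
carry_out:
  deltas:
    - {"gripper":1,"dx":0,"dy":0.2,"dz":-0.02,"turn":0}
    - {"gripper":1,"dx":0,"dy":0.2,"dz":-0.02,"turn":0}
    - {"gripper":1,"dx":0,"dy":0.2,"dz":-0.02,"turn":0}
    - {"gripper":1,"dx":0,"dy":0.2,"dz":-0.02,"turn":0}
    - {"gripper":1,"dx":0,"dy":0.2,"dz":-0.02,"turn":0}
    - {"gripper":1,"dx":0,"dy":0.2,"dz":-0.02,"turn":0}
    - {"gripper":1,"dx":0,"dy":0.2,"dz":-0.02,"turn":0}
    - {"gripper":1,"dx":0,"dy":0.15,"dz":-0.02,"turn":0}
    - {"gripper":1,"dx":0,"dy":0.15,"dz":-0.02,"turn":0}
    - {"gripper":1,"dx":0,"dy":0.1,"dz":-0.02,"turn":0}

```text
time: 6.67
position: [513.0, -12.4, 85.9]
eef_rot: [-0.0, 0.152, 0.988, 0.0]
contact_force: [-0.3, -0.2, 1.4]
opening: 0.008
finger_force: 0.4
```

Run:
```python
from h import *
import cv2
a=snapshot('wrist');cv2.imwrite('pics/wrist3.png',a)
go((68,45,89.5))
for c in ['wrist','side','scene']:
    if c!='wrist': snapshot(c)
    for q in finder.mark_of('solid_roller',c)[:1]: print(c,np.round(M.T@(np.array(q['centre'][:2])-O)),q['centre'],q['score'])
```

```text
ramp now [43.2 44.1 86. ] yaw err deg -0.05
(68, 45, 89.5) [520.  12.  90.] units [ 0.02  0.62 -0.09]
wrist [78. 45.] [522.8, 21.7, 97.4] 0.92
scene [71. 48.] [518.2, 15.4, 94.3] 0.61
```

View pics/wrist3.png

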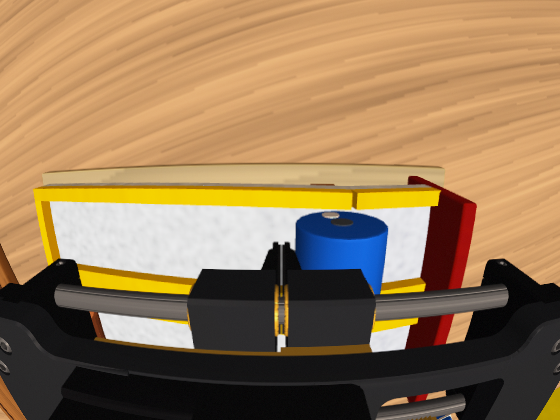

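The blue roller is just short of the crest (rail kink at col ~353, roller at ~340). I push about 20 mm more, slowly.

Call:
carry_out:
  deltas:
    - {"gripper":1,"dx":0,"dy":0.12,"dz":0,"turn":0}
    - {"gripper":1,"dx":0,"dy":0.12,"dz":0,"turn":0}
    - {"gripper":1,"dx":0,"dy":0.12,"dz":0,"turn":0}
    - {"gripper":1,"dx":0,"dy":0.12,"dz":0,"turn":0}
    - {"gripper":1,"dx":0,"dy":0.1,"dz":0,"turn":0}
    - {"gripper":1,"dx":0,"dy":0,"dz":0,"turn":0}
    - {"gripper":1,"dx":0,"dy":0,"dz":0,"turn":0}
    - {"gripper":1,"dx":0,"dy":0,"dz":0,"turn":0}
    - {"gripper":1,"dx":0,"dy":0,"dz":0,"turn":0}
    - {"gripper":1,"dx":0,"dy":0,"dz":0,"turn":0}

```text
time: 7.8
position: [519.8, 8.9, 85.8]
eef_rot: [0.0, 0.152, 0.988, 0.0]
contact_force: [-0.0, 0.8, 0.2]
opening: 0.005
finger_force: 0.0
```

Run:
```python
from h import *
import cv2
a=snapshot('wrist');cv2.imwrite('pics/wrist4.png',a)
for q in finder.mark_of('solid_roller','wrist')[:1]: print(np.round(M.T@(np.array(q['centre'][:2])-O)),q['centre'],q['score'])
go((40,45,150),(0,0,170),(-190,-45,150),(-190,-45,59))
```

```text
[122.  45.] [535.9, 63.1, 92.0] 0.62
ramp now [65.3 44.2 85.8] yaw err deg -0.01
(40, 45, 150) [511. -15. 150.] units [ 0.02 -0.63 -1.6 ]
(0, 0, 170) [542. -67. 170.] units [-1.12 -1.   -0.5 ]
(-190, -45, 150) [ 528. -261.  150.] units [-1.12 -4.75  0.5 ]
(-190, -45, 59) [ 528. -261.   59.] units [-0.   -0.    2.27]
```

View pics/wrist4.png

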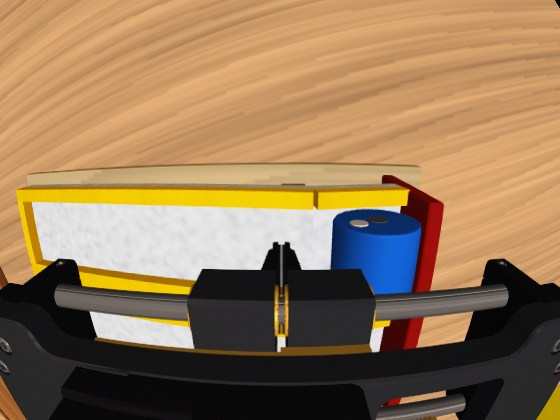

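The blue roller is seated against the red stop (~375,255). Next is the pipe: I raise the fingers and go to the foot of the other lane.

Call:
carry_out:
  deltas:
    - {"gripper":1,"dx":0,"dy":-0.3,"dz":-0.6,"turn":0}
    - {"gripper":1,"dx":0,"dy":-0.4,"dz":-0.8,"turn":0}
    - {"gripper":1,"dx":-0.2,"dy":-0.7,"dz":-0.7,"turn":0}
    - {"gripper":1,"dx":-0.3,"dy":-0.8,"dz":0,"turn":0}
    - {"gripper":1,"dx":-0.3,"dy":-0.8,"dz":0,"turn":0}
    - {"gripper":1,"dx":-0.3,"dy":-0.8,"dz":0,"turn":0}
    - {"gripper":1,"dx":-0.3,"dy":-0.8,"dz":0,"turn":0}
    - {"gripper":1,"dx":-0.3,"dy":-0.8,"dz":0,"turn":0}
    - {"gripper":1,"dx":-0.3,"dy":-0.7,"dz":0,"turn":0}
    - {"gripper":1,"dx":-0.24,"dy":-0.28,"dz":0.3,"turn":0}

```text
time: 8.73
position: [529.0, -265.3, 159.4]
eef_rot: [0.002, 0.153, 0.988, -0.001]
contact_force: [-0.2, 0.3, -0.3]
opening: 0.007
finger_force: 0.0
```

Run:
```python
from h import *
import cv2
for c in ['scene','side']:
    a=snapshot(c)
    for n in ['solid_roller','pipe_offcut']:
        for q in finder.mark_of(n,c)[:1]: print(c,n,np.round(M.T@(np.array(q['centre'][:2])-O)),q['centre'][2],q['score'])
go((-190,-45,59))
```

```text
scene solid_roller [117.  50.] 87.0 0.69
scene pipe_offcut [-133.  -46.] 68.8 0.77
side solid_roller [386. 301.] 0.8 0.16
side pipe_offcut [ -73. -124.] 14.8 0.48
ramp now [-188.8  -45.1  158.2] yaw err deg -0.07
(-190, -45, 59) [ 528. -261.   59.] units [ 0.   -0.03  2.48]
```

Call:
carry_out:
  deltas:
    - {"gripper":1,"dx":0,"dy":0,"dz":0.6,"turn":0}
    - {"gripper":1,"dx":0,"dy":0,"dz":0.7,"turn":0}
    - {"gripper":1,"dx":0,"dy":0,"dz":0.7,"turn":0}
    - {"gripper":1,"dx":0,"dy":0,"dz":0.48,"turn":0}
    - {"gripper":1,"dx":0,"dy":0,"dz":0,"turn":0}
    - {"gripper":1,"dx":0,"dy":0,"dz":0,"turn":0}

```text
time: 9.53
position: [528.7, -260.3, 58.8]
eef_rot: [-0.0, 0.151, 0.988, 0.0]
contact_force: [-0.7, 0.3, 0.4]
opening: 0.008
finger_force: 0.0
```

Run:
```python
from h import *
go((-170,-45,59),(65,-45,86))
```

```text
ramp now [-188.9  -45.3   58.8] yaw err deg -0.09
(-170, -45, 59) [ 534. -242.   59.] units [ 0.01  0.47 -0.  ]
(65, -45, 86) [605. -18.  86.] units [-0.01  5.88 -0.67]
```

Call:
carry_out:
  deltas:
    - {"gripper":1,"dx":0,"dy":0.2,"dz":0,"turn":0}
    - {"gripper":1,"dx":0,"dy":0.2,"dz":0,"turn":0}
    - {"gripper":1,"dx":0,"dy":0.15,"dz":-0.02,"turn":0}
    - {"gripper":1,"dx":0,"dy":0.2,"dz":-0.03,"turn":0}
    - {"gripper":1,"dx":0,"dy":0.2,"dz":-0.03,"turn":0}
    - {"gripper":1,"dx":0,"dy":0.2,"dz":-0.03,"turn":0}
    - {"gripper":1,"dx":0,"dy":0.2,"dz":-0.03,"turn":0}
    - {"gripper":1,"dx":0,"dy":0.2,"dz":-0.03,"turn":0}
    - {"gripper":1,"dx":0,"dy":0.2,"dz":-0.03,"turn":0}
    - {"gripper":1,"dx":0,"dy":0.2,"dz":-0.03,"turn":0}

```text
time: 10.37
position: [552.3, -186.0, 67.9]
eef_rot: [0.0, 0.152, 0.988, 0.0]
contact_force: [-0.7, -1.1, 0.4]
opening: 0.009
finger_force: 0.3
```

Call:
carry_out:
  deltas:
    - {"gripper":1,"dx":0,"dy":0.2,"dz":-0.02,"turn":0}
    - {"gripper":1,"dx":0,"dy":0.2,"dz":-0.02,"turn":0}
    - {"gripper":1,"dx":0,"dy":0.2,"dz":-0.02,"turn":0}
    - {"gripper":1,"dx":0,"dy":0.2,"dz":-0.02,"turn":0}
    - {"gripper":1,"dx":0,"dy":0.2,"dz":-0.02,"turn":0}
    - {"gripper":1,"dx":0,"dy":0.2,"dz":-0.02,"turn":0}
    - {"gripper":1,"dx":0,"dy":0.2,"dz":-0.02,"turn":0}
    - {"gripper":1,"dx":0,"dy":0.2,"dz":-0.02,"turn":0}
    - {"gripper":1,"dx":0,"dy":0.2,"dz":-0.02,"turn":0}
    - {"gripper":1,"dx":0,"dy":0.2,"dz":-0.02,"turn":0}

```text
time: 11.2
position: [576.4, -109.8, 75.9]
eef_rot: [0.0, 0.152, 0.988, 0.0]
contact_force: [-0.2, -0.4, 0.2]
opening: 0.005
finger_force: 0.3
```

Run:
```python
from h import *
snapshot('wrist');snapshot('scene')
for c in ['wrist','scene']:
    for q in finder.mark_of('pipe_offcut',c)[:1]: print(c,np.round(M.T@(np.array(q['centre'][:2])-O)),q['centre'][2],q['score'])
go((42,-45,86))
```

```text
wrist [  1. -43.] 87.1 0.93
scene [  2. -46.] 86.1 0.67
ramp now [-31.5 -45.4  75.8] yaw err deg -0.06
(42, -45, 86) [598. -40.  86.] units [ 0.01  1.84 -0.26]
```

Call:
carry_out:
  deltas:
    - {"gripper":1,"dx":0,"dy":0.2,"dz":-0.03,"turn":0}
    - {"gripper":1,"dx":0,"dy":0.2,"dz":-0.03,"turn":0}
    - {"gripper":1,"dx":0,"dy":0.2,"dz":-0.03,"turn":0}
    - {"gripper":1,"dx":0,"dy":0.2,"dz":-0.03,"turn":0}
    - {"gripper":1,"dx":0,"dy":0.2,"dz":-0.03,"turn":0}
    - {"gripper":1,"dx":0,"dy":0.2,"dz":-0.03,"turn":0}
    - {"gripper":1,"dx":0,"dy":0.2,"dz":-0.03,"turn":0}
    - {"gripper":1,"dx":0,"dy":0.18,"dz":-0.03,"turn":0}
    - {"gripper":1,"dx":0,"dy":0.15,"dz":-0.02,"turn":0}
    - {"gripper":1,"dx":0,"dy":0.12,"dz":0,"turn":0}

```text
time: 12.23
position: [598.6, -39.2, 86.4]
eef_rot: [0.0, 0.152, 0.988, 0.0]
contact_force: [0.3, -1.0, 0.9]
opening: 0.005
finger_force: 0.2
```

Call:
carry_out:
  deltas:
    - {"gripper":1,"dx":0,"dy":0.12,"dz":0,"turn":0}
    - {"gripper":1,"dx":0,"dy":0.12,"dz":0,"turn":0}
    - {"gripper":1,"dx":0,"dy":0.12,"dz":0,"turn":0}
    - {"gripper":1,"dx":0,"dy":0.12,"dz":0,"turn":0}
    - {"gripper":1,"dx":0,"dy":0.1,"dz":0,"turn":0}
    - {"gripper":1,"dx":0,"dy":0,"dz":0,"turn":0}
    - {"gripper":1,"dx":0,"dy":0,"dz":0,"turn":0}
    - {"gripper":1,"dx":0,"dy":0,"dz":0,"turn":0}
    - {"gripper":1,"dx":0,"dy":0,"dz":0,"turn":0}
    - {"gripper":1,"dx":0,"dy":0,"dz":0,"turn":0}

```text
time: 13.07
position: [605.3, -18.0, 86.2]
eef_rot: [-0.0, 0.152, 0.988, 0.0]
contact_force: [0.4, 0.5, 0.0]
opening: 0.006
finger_force: 0.0
```

Run:
```python
from h import *
snapshot('wrist')
for q in finder.mark_of('pipe_offcut','wrist')[:1]: print(np.round(M.T@(np.array(q['centre'][:2])-O)),q['centre'][2],q['score'])
go((65,-45,86))
```

```text
[122. -44.] 93.9 0.68
ramp now [ 65.3 -45.5  86.2] yaw err deg -0.01
(65, -45, 86) [605. -18.  86.] units [ 0.01 -0.01  0.01]
```

The pipe is past the crest and seated. I retreat up and back, then check.

Call:
carry_out:
  deltas:
    - {"gripper":1,"dx":0,"dy":-0.4,"dz":-0.5,"turn":0}
    - {"gripper":1,"dx":0,"dy":-0.8,"dz":-0.6,"turn":0}
    - {"gripper":1,"dx":0,"dy":-0.8,"dz":-0.6,"turn":0}
    - {"gripper":1,"dx":0,"dy":-0.8,"dz":-0.6,"turn":0}
    - {"gripper":1,"dx":0,"dy":-0.8,"dz":0,"turn":0}
    - {"gripper":1,"dx":0,"dy":-0.8,"dz":0,"turn":0}
    - {"gripper":1,"dx":0,"dy":0,"dz":0,"turn":0}
    - {"gripper":1,"dx":0,"dy":0,"dz":0,"turn":0}
    - {"gripper":1,"dx":0,"dy":0,"dz":0,"turn":0}
    - {"gripper":1,"dx":0,"dy":0,"dz":0,"turn":0}

```text
time: 14.0
position: [552.6, -184.8, 178.1]
eef_rot: [-0.0, 0.151, 0.988, 0.0]
contact_force: [-0.1, 0.9, -0.3]
opening: 0.005
finger_force: 0.0
```

Run:
```python
from h import *
import cv2
for c in ['scene','side']:
    cv2.imwrite(f'pics/{c}9.png',snapshot(c))
    for n in ['solid_roller','pipe_offcut']:
        for q in finder.mark_of(n,c)[:1]: print(c,n,np.round(M.T@(np.array(q['centre'][:2])-O)),q['centre'][2],q['score'])
```

```text
scene solid_roller [118.  48.] 88.1 0.65
scene pipe_offcut [114. -44.] 93.5 0.58
side solid_roller [118.  44.] 89.3 0.6
side pipe_offcut [116. -43.] 88.3 0.44
```

View pics/scene9.png

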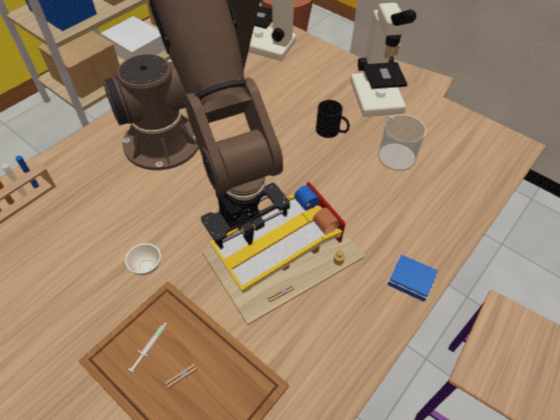

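Both rollers rest against the red stop (blue ~(307,197), copper ~(328,218)), and the bystanders haven't moved.

```bash
python3 -c "
from rig import env
print(env.finish_job())"
```

```text
the job is handed in; nothing more can be done
None
```

The blue roller and the copper pipe were each pushed up their own lane and rest in the dips against the red stop; the other things look unmoved in the last picture, and the job was handed in about 14 s into the 54 s limit (no verdict was returned).

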